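Tighten the sink pump's filter cover and switch the pump on

TASK

Tighten the drain pump's filter cover: give each of the four T-bar nuts a half turn clockwise, right up to its stop, in cross order, so that one nut and then the nut diagonally opposite are both tight before you start on the other two. Only when all four are tight, push the switch lever on the pump's motor right over to on (away from the robot). Leave the other things standing where they are.

Things in the scene. Friction and masses are not known exactly. Their poses are not given: they have to be found in the camera images.
- pump: Sink drain pump, fixed on the bench: grey square housing 170 x 170 mm, dark steel cover 160 x 160 mm on top (top 98 mm above the bench), motor 76 mm thick along its +y side out to 250 mm. Origin: centre of the housing's underside; x away from the robot, y left, along the edges. Four T-bar nuts stand at the cover's corners, 110 mm apart; nut_a is opposite nut_c, nut_b opposite nut_d.
- nut_a_bar (a point): Centre of the grip bar of the near-right T-bar nut, at (-55,-55) mm in the pump's x, y, on the turning axis, 27 mm above the cover (125 mm above the bench). Level steel bar 52 mm long (this point's x), 10 mm thick (y), 22 mm high, turning with the nut; below it a neck 20 mm and a flange 26 mm in diameter. Its diagonal partner is nut_c.
- nut_a (a joint): Turn of the near-right nut in rad, growing as it is turned clockwise seen from above. It starts at 0 to 0.35 and meets a hard stop (tight) at 3.14. Steady turning friction about 0.1 N m; it stays where it is left.
- nut_b_bar (a point): Centre of the grip bar of the near-left T-bar nut, at (-55,+55) mm in the pump's x, y, on the turning axis, 27 mm above the cover (125 mm above the bench). Level steel bar 52 mm long (this point's x), 10 mm thick (y), 22 mm high, turning with the nut; below it a neck 20 mm and a flange 26 mm in diameter. Its diagonal partner is nut_d.
- nut_b (a joint): Turn of the near-left nut in rad, growing as it is turned clockwise seen from above. It starts at 0 to 0.35 and meets a hard stop (tight) at 3.14. Steady turning friction about 0.1 N m; it stays where it is left.
- nut_c_bar (a point): Centre of the grip bar of the far-left T-bar nut, at (+55,+55) mm in the pump's x, y, on the turning axis, 27 mm above the cover (125 mm above the bench). Level steel bar 52 mm long (this point's x), 10 mm thick (y), 22 mm high, turning with the nut; below it a neck 20 mm and a flange 26 mm in diameter. Its diagonal partner is nut_a.
- nut_c (a joint): Turn of the far-left nut in rad, growing as it is turned clockwise seen from above. It starts at 0 to 0.35 and meets a hard stop (tight) at 3.14. Steady turning friction about 0.1 N m; it stays where it is left.
- nut_d_bar (a point): Centre of the grip bar of the far-right T-bar nut, at (+55,-55) mm in the pump's x, y, on the turning axis, 27 mm above the cover (125 mm above the bench). Level steel bar 52 mm long (this point's x), 10 mm thick (y), 22 mm high, turning with the nut; below it a neck 20 mm and a flange 26 mm in diameter. Its diagonal partner is nut_b.
- nut_d (a joint): Turn of the far-right nut in rad, growing as it is turned clockwise seen from above. It starts at 0 to 0.35 and meets a hard stop (tight) at 3.14. Steady turning friction about 0.1 N m; it stays where it is left.
- switch_tip (a point): Centre of the ball (26 mm in diameter) on the pump switch's lever. The lever is a 10 mm rod, black ball 65 mm from its pivot; the pivot is at (0, +180, +110) mm in the pump's frame. The lever leans 0.5 rad towards the pump's -x (off) and swings over the top to 0.5 rad towards +x (on).
- switch (a joint): Switch lever in rad: 0 off (leaning to the pump's -x), 1.0 on (leaning to +x, hard stop). It starts at 0 to 0.1, needs about 1 N at the ball and stays where it is left.
- jar: Glass spice jar with a twist cap, 48 mm in diameter, 95 mm tall, standing on the bench to the right of the pump. Leave it. Origin: centre of its underside.
- nozzle: Black plastic spray nozzle head standing mouth down, 68 mm in diameter, 62 mm tall, in front of the pump. Leave it. Origin: centre of its underside.
- scrubber: Plastic hand scrubber with a loop grip, 50 x 110 mm, 65 mm tall, in front of the motor. Leave it. Origin: centre of its underside.
- tray: Small open aluminium parts tray, 90 x 120 mm, 30 mm tall, behind the pump. Leave it. Origin: centre of its underside.
- driver: Screwdriver lying on the bench to the right of the jar. Leave it. Origin: near its middle.

How it is judged:
By the outcome, as a careful person would: the job done as asked, in the order asked, and still so for the second after the job is handed in, with the robot touching nothing.
It also fails if it takes over 72 s, if anything falls off the work surface, if the arm or the gripper's body presses on something with over 40 N, if the wrist force passes 120 N, or if a joint passes its speed limit or range.

ROBOT

A 7-joint arm with a two-finger parallel gripper is mounted at the origin on the work surface. World frame = base frame: x ahead of the robot, y to its left, z up, the work surface at z = 0. Lengths are in m, angles in rad, forces in N, time in s.
With the tool pointing down it reaches from about 0.35 to 0.9 m from the base axis. Payload 8.1 kg.
Tool frame: the origin (TCP) lies at the very end of the fingers, on their centre line; the grasp point (between the pads) lies 19 mm behind it (arm.tcp_to_grasp is the z of the grasp point in the tool frame, in m); z points along the fingers, y is the line along which they close (so a half turn about z gives the same grasp; the last joint's range is limited). The gripper opens to 92 mm and grips with 3 to 60 N. Pads are 19 mm wide; open, the fingers measure 130 mm over their backs; the gripper's body (75 mm by 190 mm) begins 47 mm behind the grasp point.
Start: joints at [1.195, 0.434, 0.025, 1.573, -0.012, 1.134, -0.075], TCP at [0.168, -0.602, 0.227] pointing down, gripper open.
Joint ranges: [-2.62, 2.62], [-0.44, 2.09], [-1.27, 1.32], [0.08, 2.57], [-1.32, 4.46], [0.12, 2], [-2.74, 2.74]. Speed limits (rad/s): [2.22, 2.22, 3.01, 3.01, 3.14, 3.14, 3.14].

INTERFACE

Orientations are given as a rotation vector (axis times angle).
In Python, from cell import readout, vision, sign_off, arm gives the robot as it stands. The module is installed in compiled form; this text tells all that it offers.
- The arm moves only by the shell command python3 -m creep 'ROWS' [FORCE]. ROWS is JSON, a list of rows, each a list of 5 numbers: the shift along the tool's x, y, z in units of 4 cm (1.0 is 4 cm), then the turn about the tool's z in units of 4 degrees (1.0 is 4 degrees), then the opening, from 0 (shut) to 1 (fully open). A call has 1 to 12 rows; each row shifts and turns the commanded pose from where the row before left it, along the tool's axes as they then stand; what a row does not reach is not made up. A row lasts 1/8 s, in which the tool goes at most 62.5 mm and 10.7 degrees, less where a joint would pass 70% of its speed; a pose out of reach is approached as far as the arm can. A call with a number of a shift or a turn outside -1 to 1 is refused whole. A call with a gripper value outside its range is refused whole. The fingers move at their own pace and stop on an object; FORCE is the grip in N (left out, the last holds). Time passes only in rows, so rows that do not move let the fingers close. It gives the time, the measured TCP pose, the force, the opening and the grip force at its end, in the units of the state.
- readout.observe(): the state, without advancing time (a new reading comes with each control period).
- vision.get_image(name): name is "side" or "top" or "wrist"; returns a dict with "pixels" (420x560x3 uint8, blue, green, red), "z_map" (420x560 float32, m along the optical axis (not along the pixel's ray), 0 where there is no reading), "camera_matrix" (3x3 intrinsics, pixels), "position" and "rotation" of the camera in the world. Camera axes: x right, y up, looking along -z (the intrinsics and any distortion apply to the point x, -y, -z); pixel columns grow to the right and rows downward; lengths in m; the calibration is good to about 2 mm. The wrist camera is an equidistant fisheye: a pixel r from the principal point sees the ray r / f radians off the axis. A picture is of the moment at which its call begins.
- sign_off(): hands the job in; it is judged then, once.
The state is a dict: "clock": time; "joints": joint angles; "dq": joint speeds; "joint_efforts": joint torques, N m; "position": TCP position; "ee_rot": TCP orientation; "force": force on the tool from outside, world axes, zero at the start; "ft_torque": the same for the moment, N m; "width": opening from 0.0 (shut) to 1.0 (fully open); "gripper_force": force on a finger pad.
Only numpy, scipy, OpenCV 4.12 (cv2) and the standard library are available. Lean on these libraries where they do the work, as an engineer would, in place of code of your own. Each camera call takes 0.05 s, during which the arm holds its last target. There are 200 camera calls.

## Working session

There is one attempt and no reset: what is moved stays moved. The work goes in short steps, Python scripts to look and compute and a shell command to move; the robot and the scene stay as the last step left them, time stands still between calls to the robot, and variables do not carry over. Pictures are saved under pics/ and viewed, at most 10 in all, crops included, and the job is handed in when it is done.

```bash
mkdir -p pics; ls; python3 - <<'E'
from cell import readout, vision, arm
import cv2, numpy as np
print(readout.observe()); print([a for a in dir(arm) if a[0]!='_'], arm.tcp_to_grasp)
ims=[]
for n in("top","side"):
    d=vision.get_image(n); np.savez(''+n+'.npz',**d); cv2.imwrite(f'pics/{n}0.png',d['pixels'])
    print(n,d['camera_matrix'].tolist(),d['position'],np.round(d['rotation'],3).tolist(),[k for k in d])
E
```

```text
pics
{'clock': 0.0, 'joints': array([ 1.19537206,  0.43522234,  0.02493361,  1.57410496, -0.01160213,
        1.13399957, -0.07510388]), 'dq': array([ 0.00186565,  0.00102225, -0.00156919,  0.00036935, -0.00160085,
        0.0008062 ,  0.0016076 ]), 'joint_efforts': array([-1.39657164e-03, -6.67846155e+01,  9.84576792e-01, -3.14461541e+01,
       -6.04322157e-02,  4.32020926e-02,  1.61422031e-04]), 'position': array([ 0.16823478, -0.60139288,  0.22594188]), 'ee_rot': array([-3.11087814e+00, -4.26951720e-01,  5.33771447e-04]), 'force': array([0.53781057, 0.459985  , 0.38272295]), 'ft_torque': array([ 0.07137272, -0.04403706,  0.03536136]), 'gripper_force': 0.0, 'width': 1.0009061515182118}
['PlanningError', 'tcp_to_grasp'] -0.0188
top [[438.61455035559396, 0.0, 277.73440783188283], [0.0, 438.61455035559396, 212.2336697448686], [0.0, 0.0, 1.0]] [ 0.42227519 -0.07201842  0.91675837] [0.122, -0.125, -1.542] ['pixels', 'z_map', 'camera_matrix', 'position', 'rotation']
side [[423.72176287911174, 0.0, 279.68040456008254], [0.0, 423.72176287911174, 213.12383914244683], [0.0, 0.0, 1.0]] [ 0.18155765 -0.45223277  0.72404246] [0.687, -0.274, -0.684] ['pixels', 'z_map', 'camera_matrix', 'position', 'rotation']
```

View pics/top0.png

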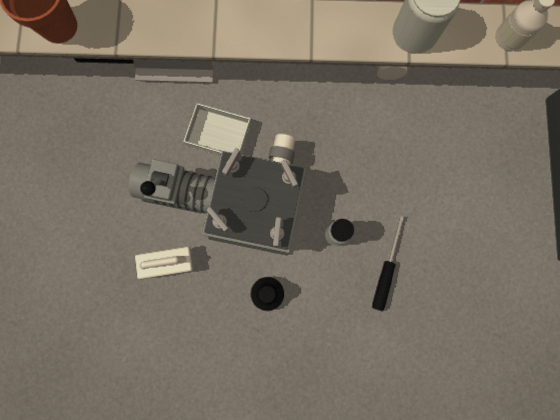

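View pics/side0.png

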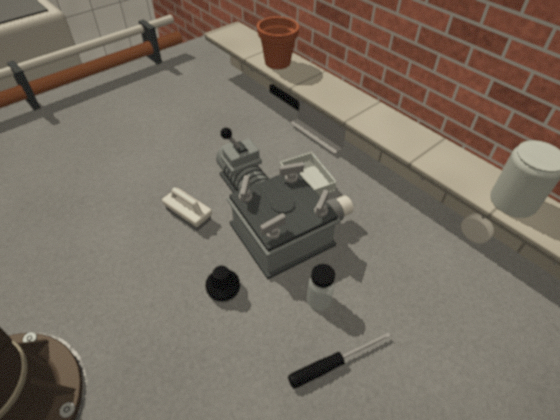

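The top view shows the pump centred at about (255,200), yawed slightly. Its bars are at a (278,230), b (217,219), c (233,160) and d (289,173), and the black switch ball is at (148,188). The side view shows the same layout, with the ball at (226,133).

```bash
cat > h.py <<'E'
import numpy as np, cv2
from scipy.spatial.transform import Rotation as R
def cloud(d):
    K=d['camera_matrix']; z=d['z_map']; v,u=np.mgrid[:z.shape[0],:z.shape[1]]
    p=np.stack([(u-K[0,2])/K[0,0]*z,-(v-K[1,2])/K[1,1]*z,-z],-1)
    P=p@R.from_rotvec(d['rotation']).as_matrix().T+d['position']; P[z==0]=np.nan
    return P
def proj(d,P):
    K=d['camera_matrix']; p=(np.atleast_2d(P)-d['position'])@R.from_rotvec(d['rotation']).as_matrix()
    return np.c_[K[0,2]-K[0,0]*p[:,0]/p[:,2], K[1,2]+K[1,1]*p[:,1]/p[:,2]]
E
python3 - <<'E'
from h import *
for n in('top','side'):
    d=np.load(n+'.npz'); P=cloud(d); g=cv2.cvtColor(d['pixels'],cv2.COLOR_BGR2GRAY)
    roi=np.zeros(g.shape,bool)
    if n=='top': roi[140:250,195:305]=1
    # cover plane: z 0.09..0.105
    Z=P[...,2]; m=(roi if n=='top' else np.ones(g.shape,bool))&(np.abs(P[...,0]-.47)<.15)&(np.abs(P[...,1]+.03)<.13)
    cov=m&(Z>.09)&(Z<.106)
    k,_=cv2.findContours(cov.astype(np.uint8),0,1); c=max(k,key=cv2.contourArea)
    print(n,'cover z med',np.median(Z[cov]),cov.sum())
    r=cv2.minAreaRect(P[cov][:,:2].astype(np.float32)); print(' cover rect',r)
    b=(m&(Z>.118)&(Z<.16)).astype(np.uint8)
    nc,l,s,ce=cv2.connectedComponentsWithStats(b)
    for i in range(1,nc):
        if s[i,4]>25:
            q=P[l==i]; rr=cv2.minAreaRect(q[:,:2].astype(np.float32)); w=np.linalg.svd(q[:,:2]-q[:,:2].mean(0),full_matrices=0)[2][0]
            print(' comp px',ce[i].round(),s[i,4],'mean',q.mean(0).round(4),'zmed/max',np.median(q[:,2]).round(4),q[:,2].max().round(4),'rect',np.round(rr[0],4),np.round(rr[1],4),'ang',np.degrees(np.arctan2(w[1],w[0])).round(1))
    # ball
    bx=(146,187) if n=='top' else (226,133)
    sub=(slice(bx[1]-12,bx[1]+13),slice(bx[0]-12,bx[0]+13))
    q=np.argwhere((g[sub]<28)); uv=q.mean(0)[::-1]+[bx[0]-12,bx[1]-12]
    K=d['camera_matrix']; Rm=R.from_rotvec(d['rotation']).as_matrix(); ray=Rm@[(uv[0]-K[0,2])/K[0,0],-(uv[1]-K[1,2])/K[1,1],-1]
    print(' ball px',uv,len(q),'ray',ray,'orig',d['position'],'cloud',P[int(uv[1]),int(uv[0])])
E
```

```text
top cover z med 0.09898540527403132 5018
 cover rect ((0.5636770725250244, -0.0236850306391716), (0.16358551383018494, 0.13788112998008728), 81.08352661132812)
 comp px [291. 180.] 104 mean [ 0.6079 -0.0952  0.1335] zmed/max 0.1359 0.1399 rect [ 0.6086 -0.0949] [0.0281 0.0118] ang -147.4
 comp px [217. 219.] 177 mean [0.531  0.0363 0.1351] zmed/max 0.1365 0.1397 rect [0.5323 0.0364] [0.0516 0.0142] ang -137.7
 comp px [276. 232.] 178 mean [ 0.5113 -0.0707  0.1347] zmed/max 0.1362 0.1393 rect [ 0.512  -0.0708] [0.0518 0.0165] ang 176.2
 ball px [147.83211679 187.7080292 ] 137 ray [ 0.20496364  0.29735654 -0.98000476] orig [ 0.42227519 -0.07201842  0.91675837] cloud [0.577368   0.15275777 0.18093933]
side cover z med 0.09788317000476743 3597
 cover rect ((0.563370406627655, -0.0261903777718544), (0.16306495666503906, 0.1424524486064911), 80.00358581542969)
 comp px [281. 170.] 47 mean [0.6157 0.0236 0.1291] zmed/max 0.1304 0.1374 rect [0.6171 0.025 ] [0.01  0.009] ang -64.9
 comp px [244. 188.] 155 mean [0.525  0.0312 0.1317] zmed/max 0.1344 0.138 rect [0.5287 0.034 ] [0.0528 0.0133] ang -139.1
 comp px [319. 206.] 102 mean [ 0.6032 -0.1     0.1317] zmed/max 0.1344 0.138 rect [ 0.6069 -0.0973] [0.0311 0.0102] ang -152.6
 comp px [272. 224.] 261 mean [ 0.5065 -0.0747  0.1305] zmed/max 0.1326 0.1387 rect [ 0.508  -0.0732] [0.0127 0.0512] ang 174.7
 ball px [226.10169492 133.42372881] 59 ray [ 0.44247313  0.68103151 -0.62592535] orig [ 0.18155765 -0.45223277  0.72404246] cloud [0.57055427 0.14671389 0.17472626]
```

```bash
python3 - <<'E'
from h import *
D={}
for n in('top','side'):
    d=np.load(n+'.npz'); P=cloud(d); Z=P[...,2]
    m=(np.abs(P[...,0]-.565)<.12)&(np.abs(P[...,1]+.025)<.11)
    cov=m&(Z>.094)&(Z<.103)
    r=cv2.minAreaRect(P[cov][:,:2].astype(np.float32)); print(n,' cover rect',r, np.median(Z[cov]))
    b=(m&(Z>.131)&(Z<.16)).astype(np.uint8)
    nc,l,s,ce=cv2.connectedComponentsWithStats(b)
    for i in range(1,nc):
        if s[i,4]>25:
            q=P[l==i]; rr=cv2.minAreaRect(q[:,:2].astype(np.float32)); w=np.linalg.svd(q[:,:2]-q[:,:2].mean(0),full_matrices=0)[2][0]
            print(' px',ce[i].round(),s[i,4],'mean',q.mean(0).round(4),'rect',np.round(rr[0],4),np.round(rr[1],4),'ang',(np.degrees(np.arctan2(w[1],w[0]))%180).round(1))
            D.setdefault(n,[]).append(rr[0])
for n,c in D.items():
    c=np.array(c); print(n,c.mean(0)); 
    if len(c)==4:
        c=c[np.argsort(c[:,0])]; 
        M,_=cv2.estimateAffinePartial2D(np.array([[-55,-55],[-55,55],[55,-55],[55,55]])/1e3,c); print(M,np.degrees(np.arctan2(M[1,0],M[0,0])),np.hypot(M[0,0],M[1,0]))
        print((np.array([[-55,-55],[-55,55],[55,-55],[55,55],[0,180]])/1e3@M[:,:2].T+M[:,2]).round(4))
# ball by ray intersection
o1=np.array([.42227519,-.07201842,.91675837]);r1=np.array([.20496364,.29735654,-.98000476]);o2=np.array([.18155765,-.45223277,.72404246]);r2=np.array([.44247313,.68103151,-.62592535])
t=np.linalg.lstsq(np.c_[r1,-r2],o2-o1,rcond=None)[0]; print('ball',o1+t[0]*r1,o2+t[1]*r2)
E
```

```text
top  cover rect ((0.5762576460838318, -0.02627439796924591), (0.1603875458240509, 0.16047443449497223), 79.70442962646484) 0.09885499014458488
 px [230. 161.] 160 mean [0.639  0.0175 0.1361] rect [0.6399 0.0175] [0.0103 0.0518] ang 153.7
 px [289. 173.] 155 mean [ 0.6193 -0.0904  0.1364] rect [ 0.6198 -0.0903] [0.0517 0.0095] ang 27.1
 px [217. 219.] 161 mean [0.5315 0.037  0.1366] rect [0.5315 0.037 ] [0.0513 0.0099] ang 41.8
 px [277. 231.] 159 mean [ 0.5119 -0.0708  0.1364] rect [ 0.5124 -0.0708] [0.0098 0.0514] ang 175.8
side  cover rect ((0.5730176568031311, -0.02789296954870224), (0.16326789557933807, 0.16149643063545227), 79.77304077148438) 0.09784927868756088
 px [291. 166.] 116 mean [0.6349 0.0152 0.1346] rect [0.6361 0.0164] [0.0122 0.0509] ang 153.1
 px [244. 185.] 107 mean [0.5272 0.0341 0.135 ] rect [0.5281 0.0355] [0.0515 0.0106] ang 41.8
 px [322. 200.] 114 mean [ 0.6149 -0.0936  0.1352] rect [ 0.6167 -0.0922] [0.0517 0.0102] ang 28.1
 px [272. 222.] 147 mean [ 0.507  -0.0733  0.1351] rect [ 0.5083 -0.0726] [0.0118 0.0509] ang 175.8
top [ 0.57587509 -0.02665976]
[[ 0.98046285  0.17756615  0.57587509]
 [-0.17756615  0.98046285 -0.02665976]] -10.265254531356765 0.9964121293788525
[[ 0.5122 -0.0708]
 [ 0.5317  0.037 ]
 [ 0.62   -0.0904]
 [ 0.6396  0.0175]
 [ 0.6078  0.1498]]
side [ 0.57230848 -0.0282507 ]
[[ 0.9843008   0.17710374  0.57230848]
 [-0.17710374  0.9843008  -0.0282507 ]] -10.200004081358191 1.0001068908650115
[[ 0.5084 -0.0726]
 [ 0.5279  0.0356]
 [ 0.6167 -0.0921]
 [ 0.6362  0.0161]
 [ 0.6042  0.1489]]
ball [0.57983497 0.15656569 0.16340847] [0.57789843 0.15779424 0.16337622]
```

```bash
cat >> h.py <<'E'
def go(target,phi=None,obs=None):
    """print the remaining shift in tool axes (units) now and cw turn (units) needed; target world TCP; phi = wanted world angle of tool x (deg, mod 180)"""
    from cell import readout
    s=obs or readout.observe(); M=R.from_rotvec(s['ee_rot']).as_matrix()
    now=np.degrees(np.arctan2(M[1,0],M[0,0])); d=M.T@(np.array(target)-s['position'])/.04
    print('t',round(s['clock'],2),'pos',s['position'].round(4),'phi',now.round(1),'tilt',(-M[2,2]).round(4),'j',s['joints'].round(2),'F',s['force'].round(1),'Tz',s['ft_torque'].round(2),'w',round(s['width'],3),'grip',round(s['gripper_force'],1))
    print('  shift units',d.round(3), end=' ')
    if phi is not None:
        t=(now-phi)%180; print('turn cw units',(t/4).round(2),'or',((t-180)/4).round(2), end='')
    print()
E
python3 -c "
from h import *
go([.510,-.0717,.19],175.8)"
# small test
python3 -m creep '[[0,0,0,1,0.5],[0,0,0,0,0.5]]' 20
python3 -c "
from h import *
go([.510,-.0717,.19],175.8)"
```

```text
t 0.1 pos [ 0.1682 -0.6015  0.226 ] phi 15.6 tilt 1.0 j [ 1.2   0.44  0.02  1.57 -0.01  1.13 -0.08] F [-1.2  0.7 -0.2] Tz [ 0.   -0.05 -0.02] w 1.001 grip 0.0
  shift units [ 11.796 -10.452   0.914] turn cw units 4.96 or -40.04
clock: 0.35
position: [0.1683, -0.6017, 0.2263]
ee_rot: [-3.125, -0.319, 0.001]
force: [0.1, 0.2, -0.2]
width: 0.832
gripper_force: 0.0
t 0.35 pos [ 0.1683 -0.6017  0.2263] phi 11.6 tilt 1.0 j [ 1.18  0.43  0.04  1.57 -0.02  1.13 -0.14] F [ 0.1  0.2 -0.2] Tz [-0.   -0.02 -0.02] w 0.832 grip 0.0
  shift units [ 11.041 -11.251   0.914] turn cw units 3.96 or -41.04
```

```bash
python3 -m creep '[[0.9,-0.9,0,-1,0.5],[0.9,-0.9,0,-1,0.5],[0.9,-0.9,0,0,0.5],[0.9,-0.9,0,0,0.5],[0.9,-0.9,0,0,0.5],[0.9,-0.9,0,0,0.5],[0.9,-0.9,0,0,0.5],[0.9,-0.9,0,0,0.5],[0.9,-0.9,0,0,0.5],[0.9,-0.9,0,0,0.5],[0.9,-0.9,0,0,0.5],[0,0,0,0,0.5]]'
python3 -c "
from h import *
go([.510,-.0717,.19],175.8)"
```

```text
clock: 1.85
position: [0.4191, -0.0974, 0.227]
ee_rot: [-3.093, -0.548, -0.002]
force: [-1.2, -0.4, 0.4]
width: 0.501
gripper_force: 0.0
t 1.85 pos [ 0.4191 -0.0974  0.227 ] phi 20.1 tilt 1.0 j [ 0.43  0.14 -0.37  1.99  0.06  1.01 -1.18] F [-1.2 -0.4  0.4] Tz [-0.07  0.07 -0.01] w 0.501 grip 0.0
  shift units [2.354 0.179 0.927] turn cw units 6.07 or -38.93
```

```bash
python3 -m creep '[[0.8,0.06,0.2,-1,0.5],[0.8,0.06,0,0,0.5],[0.8,0.06,0,0,0.5],[0,0,0,-1,0.5],[0,0,0,-1,0.5],[0,0,0,-1,0.5],[0,0,0,-1,0.5],[0,0,0,-1,0.5],[0,0,0,-1,0.5],[0,0,0,-1,0.5],[0,0,0,-1,0.5],[0,0,0,-1,0.5]]'
python3 -m creep '[[0,0,0,-1,0.5],[0,0,0,-1,0.5],[0,0,0,-1,0.5],[0,0,0,-1,0.5],[0,0,0,-1,0.5],[0,0,0,-1,0.5],[0,0,0,-1,0.5],[0,0,0,-1,0.5],[0,0,0,-1,0.5],[0,0,0,-1,0.5],[0,0,0,-1,0.5],[0,0,0,-1,0.5]]'
python3 -c "
from h import *
go([.510,-.0717,.19],175.8)
from cell import vision
d=vision.get_image('wrist'); np.savez('w1.npz',**d); cv2.imwrite('pics/w1.png',d['pixels']); print(d['camera_matrix'],d['position'],d['rotation'])"
```

```text
clock: 3.35
position: [0.5087, -0.0727, 0.2185]
ee_rot: [2.724, 1.565, -0.001]
force: [0.2, 0.4, 0.4]
width: 0.497
gripper_force: 0.0
clock: 4.85
position: [0.5087, -0.0727, 0.2185]
ee_rot: [-1.852, -2.538, 0.002]
force: [0.2, 0.9, -0.6]
width: 0.5
gripper_force: 0.0
t 4.85 pos [ 0.5087 -0.0727  0.2185] phi 107.8 tilt 1.0 j [ 0.56  0.34 -0.67  1.81  0.24  1.07  0.11] F [ 0.2  0.9 -0.6] Tz [ 0.01 -0.11 -0.04] w 0.5 grip 0.0
  shift units [0.015 0.038 0.712] turn cw units 27.99 or -17.01
[[325.1922621    0.         276.52825865]
 [  0.         325.1922621  214.16937251]
 [  0.           0.           1.        ]] [ 0.48785257 -0.00762716  0.37631725] [-0.25113437 -0.0395372   0.30789166]
```

View pics/w1.png

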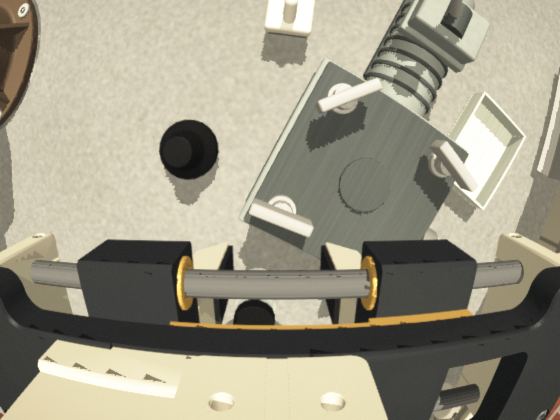

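The wrist view shows bars a (280,217), b (350,95) and c (455,165), with d hidden behind the gripper. I'll back-project these through the fisheye model.

```bash
cat >> h.py <<'E'
def fcloud(d):
    K=d['camera_matrix']; z=d['z_map']; v,u=np.mgrid[:z.shape[0],:z.shape[1]]
    x=(u-K[0,2])/K[0,0]; y=(v-K[1,2])/K[1,1]; th=np.hypot(x,y)+1e-9; k=np.tan(np.clip(th,0,1.4))/th
    p=np.stack([x*k*z,-y*k*z,-z],-1); P=p@R.from_rotvec(d['rotation']).as_matrix().T+d['position']; P[z==0]=np.nan
    return P
def bars(d,zlo=.131,zhi=.145):
    P=fcloud(d); Z=P[...,2]; m=(np.abs(P[...,0]-.575)<.12)&(np.abs(P[...,1]+.027)<.12)
    cov=m&(Z>.094)&(Z<.103); print('cover z',np.median(Z[cov]))
    nc,l,s,ce=cv2.connectedComponentsWithStats((m&(Z>zlo)&(Z<zhi)).astype(np.uint8))
    for i in range(1,nc):
        if s[i,4]>60:
            q=P[l==i]; rr=cv2.minAreaRect(q[:,:2].astype(np.float32)); w=np.linalg.svd(q[:,:2]-q[:,:2].mean(0),full_matrices=0)[2][0]
            print(' px',ce[i].round(),s[i,4],'z',np.median(q[:,2]).round(4),'rect',np.round(rr[0],4),np.round(rr[1],4),'ang',(np.degrees(np.arctan2(w[1],w[0]))%180).round(1))
E
python3 -c "
from h import *
bars(np.load('w1.npz'))"
```

```text
cover z 0.09810757468524972
 px [350.  95.] 870 z 0.1357 rect [0.5311 0.0375] [0.052  0.0104] ang 42.0
 px [457. 166.] 673 z 0.1357 rect [0.6388 0.0179] [0.0107 0.0534] ang 153.2
 px [281. 220.] 883 z 0.1357 rect [ 0.512  -0.0708] [0.0104 0.0524] ang 175.4
```

```bash
python3 -m creep '[[0.02,0.09,0.1,-1,0.5],[0,0,0.1,-1,0.5],[0,0,0.1,-1,0.5],[0,0,0.1,-1,0.5],[0,0,0.1,-1,0.5],[0,0,0.1,-1,0.5],[0,0,0.1,-1,0.5],[0,0,0.1,-1,0.5],[0,0,0.1,-1,0.5],[0,0,0.1,-1,0.5],[0,0,0.1,-1,0.5],[0,0,0.1,-1,0.5]]'
python3 -m creep '[[0,0,0.1,-1,0.5],[0,0,0.1,-1,0.5],[0,0,0.1,-1,0.5],[0,0,0.1,-1,0.5],[0,0,0.1,-1,0.5],[0,0,0.4,0,0.5],[0,0,0.44,0,0.3],[0,0,0,0,0.2]]'
python3 -c "
from h import *
go([.512,-.0708,.117],175.6)"
```

```text
clock: 6.4
position: [0.5121, -0.0706, 0.1704]
ee_rot: [-0.661, -3.071, 0.001]
force: [0.6, -0.5, -0.6]
width: 0.499
gripper_force: 0.0
clock: 7.4
position: [0.5111, -0.0697, 0.1152]
ee_rot: [-0.121, -3.136, -0.0]
force: [0.2, 0.6, 0.6]
width: 0.335
gripper_force: 0.0
t 7.4 pos [ 0.5111 -0.0697  0.1152] phi 175.6 tilt 1.0 j [ 0.67  0.54 -0.88  1.91  0.52  0.93  1.03] F [0.2 0.6 0.6] Tz [ 0.07 -0.11 -0.02] w 0.335 grip 0.0
  shift units [-0.025 -0.025 -0.044] turn cw units 45.0 or -0.0
```

```bash
python3 -m creep '[[-0.02,-0.02,-0.04,0,0],[0,0,0,0,0],[0,0,0,0,0],[0,0,0,0,0]]' 40
python3 -c "
from h import *
go([.512,-.0708,.117],175.6)"
```

```text
clock: 7.9
position: [0.5136, -0.0719, 0.1193]
ee_rot: [0.122, 3.138, -0.003]
force: [0.0, -5.3, 2.6]
width: 0.104
gripper_force: 40.0
t 7.9 pos [ 0.5136 -0.0719  0.1193] phi 175.5 tilt 1.0 j [ 0.67  0.54 -0.88  1.91  0.52  0.94  1.04] F [ 0.  -5.3  2.6] Tz [-1.11 -0.12 -0.02] w 0.104 grip 40.0
  shift units [0.042 0.024 0.058] turn cw units 44.99 or -0.01
```

```bash
python3 -m creep '[[0,0,0,1,0],[0,0,0,1,0],[0,0,0,1,0],[0,0,0,1,0],[0,0,0,1,0],[0,0,0,1,0],[0,0,0,1,0],[0,0,0,1,0],[0,0,0,1,0],[0,0,0,1,0],[0,0,0,1,0],[0,0,0,1,0]]'
python3 -c "
from h import *
go([.512,-.0708,.117],175.6)"
```

```text
clock: 9.4
position: [0.5131, -0.0729, 0.1193]
ee_rot: [1.392, 2.815, -0.005]
force: [-2.0, -8.3, 3.0]
width: 0.102
gripper_force: 40.0
t 9.4 pos [ 0.5131 -0.0729  0.1193] phi 127.4 tilt 1.0 j [ 0.53  0.47 -0.67  1.92  0.38  0.88  0.32] F [-2.  -8.3  3. ] Tz [-1.87  0.28  0.1 ] w 0.102 grip 40.0
  shift units [0.058 0.01  0.057] turn cw units 32.95 or -12.05
```

```bash
python3 -m creep '[[-0.02,-0.02,0,1,0],[0,0,0,1,0],[0,0,0,1,0],[0,0,0,1,0],[0,0,0,1,0],[0,0,0,1,0],[0,0,0,1,0],[0,0,0,1,0],[0,0,0,1,0],[0,0,0,1,0],[0,0,0,1,0],[0,0,0,1,0]]'
python3 -m creep '[[0,0,0,1,0],[0,0,0,1,0],[0,0,0,1,0],[0,0,0,1,0],[0,0,0,1,0],[0,0,0,1,0],[0,0,0,1,0],[0,0,0,1,0],[0,0,0,1,0],[0,0,0,1,0],[0,0,0,1,0]]'
python3 -c "
from h import *
go([.512,-.0708,.117],175.6)"
```

```text
clock: 10.9
position: [0.512, -0.0732, 0.1193]
ee_rot: [2.416, 2.007, -0.004]
force: [-5.4, -6.2, 6.4]
width: 0.107
gripper_force: 40.0
clock: 12.28
position: [0.5112, -0.0727, 0.1192]
ee_rot: [2.992, 0.956, -0.005]
force: [-8.6, -4.1, 9.6]
width: 0.104
gripper_force: 40.0
t 12.28 pos [ 0.5112 -0.0727  0.1192] phi 35.4 tilt 1.0 j [ 0.25  0.4  -0.27  1.94  0.15  0.82 -1.06] F [-8.6 -4.1  9.6] Tz [-1.04  1.86  0.14] w 0.104 grip 40.0
  shift units [ 0.044 -0.027  0.055] turn cw units 9.96 or -35.04
```

```bash
for i in 1; do python3 -m creep '[[0,0,0,1,0],[0,0,0,1,0],[0,0,0,1,0],[0,0,0,1,0],[0,0,0,1,0]]' >/dev/null
python3 -c "
from h import *
go([.512,-.0708,.117],175.6)"
python3 -m creep '[[0,0,0,1,0],[0,0,0,1,0],[0,0,0,1,0]]' >/dev/null
python3 -c "
from h import *
go([.512,-.0708,.117],175.6)"; done
```

```text
t 12.9 pos [ 0.511  -0.0723  0.1192] phi 15.5 tilt 1.0 j [ 0.18  0.39 -0.19  1.95  0.1   0.81 -1.36] F [-8.8 -3.2 10.6] Tz [-0.72  2.03  0.15] w 0.108 grip 40.0
  shift units [ 0.035 -0.03   0.056] turn cw units 4.96 or -40.04
t 13.28 pos [ 0.511  -0.0721  0.1192] phi 3.5 tilt 1.0 j [ 0.14  0.39 -0.14  1.95  0.07  0.81 -1.55] F [-9.6 -4.   9.6] Tz [-0.72  2.05  0.76] w 0.109 grip 41.3
  shift units [ 0.028 -0.031  0.056] turn cw units 1.98 or -43.02
```

```bash
python3 -m creep '[[0,0,0,1,0],[0,0,0,0,0]]' | tail -3
python3 -c "
from h import *
go([.512,-.0708,.117],175.6)"
python3 -m creep '[[0,0,0,-0.5,0.5],[0,0,0,0,0.5],[0,0,-0.6,0,0.5],[0,0,-0.6,0,0.5],[0,0,0,0,0.5]]' | tail -3
python3 -c "
from h import *
go([.6392,.0178,.165],153.3)"
```

```text
force: [-8.4, -2.7, 8.9]
width: 0.115
gripper_force: 43.2
t 13.53 pos [ 0.5112 -0.072   0.1192] phi -0.4 tilt 1.0 j [ 0.13  0.39 -0.12  1.95  0.07  0.8  -1.61] F [-8.4 -2.7  8.9] Tz [-0.75  1.91  0.92] w 0.115 grip 43.2
  shift units [ 0.021 -0.031  0.055] turn cw units 1.01 or -43.99
force: [-0.1, 0.7, -0.4]
width: 0.496
gripper_force: 0.0
t 14.15 pos [ 0.5145 -0.0712  0.1684] phi 1.6 tilt 1.0 j [ 0.14  0.33 -0.13  1.9   0.05  0.91 -1.56] F [-0.1  0.7 -0.4] Tz [ 0.   -0.    0.02] w 0.496 grip 0.0
  shift units [ 3.178 -2.136  0.099] turn cw units 7.08 or -37.92
```

```bash
python3 -m creep '[[0.8,-0.53,0,0,0.5],[0.8,-0.53,0,0,0.5],[0.8,-0.52,0,0,0.5],[0.77,-0.52,0,0,0.5],[0,0,0,-1,0.5],[0,0,0,-1,0.5],[0,0,0,-1,0.5],[0,0,0,-1,0.5],[0,0,0,-1,0.5],[0,0,0,-1,0.5],[0,0,0,-1,0.5],[0,0,0,-1,0.5]]' |tail -1
python3 -m creep '[[0,0,0,-1,0.5],[0,0,0,-1,0.5],[0,0,0,-1,0.5],[0,0,0,-1,0.5],[0,0,0,-1,0.5],[0,0,0,-1,0.5],[0,0,0,-1,0.5],[0,0,0,-1,0.5],[0,0,0,-1,0.5],[0,0,0,-1,0.5],[0,0,0,-1,0.5],[0,0,0,-1,0.5]]'|tail -1
python3 -m creep '[[0,0,0,-1,0.5],[0,0,0,-1,0.5],[0,0,0,-1,0.5],[0,0,0,-1,0.5],[0,0,0,-1,0.5],[0,0,0,-1,0.5],[0,0,0,-1,0.5],[0,0,0,-1,0.5],[0,0,0,-1,0.5],[0,0,0,-1,0.5],[0,0,0,-1,0.5],[0,0,0,-1,0.5]]'|tail -1
python3 -c "
from h import *
go([.6392,.0168,.118],153.3)
from cell import vision
d=vision.get_image('wrist'); np.savez('w2.npz',**d); bars(d)"
```

```text
gripper_force: 0.0
gripper_force: 0.0
gripper_force: 0.0
t 18.65 pos [0.6371 0.0164 0.1657] phi 129.7 tilt 1.0 j [ 0.32  0.6  -0.67  1.57  0.4   1.11  0.25] F [-0.2 -0.6 -0.5] Tz [ 0.02 -0.15  0.01] w 0.502 grip 0.0
  shift units [-0.027  0.049  1.192] turn cw units 39.11 or -5.89
cover z 0.09799741004120077
 px [165. 109.] 1322 z 0.1356 rect [0.5314 0.0377] [0.0522 0.0104] ang 41.9
 px [ 65. 222.] 888 z 0.1354 rect [ 0.5124 -0.0701] [0.0525 0.0114] ang 6.9
 px [278. 238.] 1143 z 0.1358 rect [0.6373 0.0191] [0.0103 0.0472] ang 154.7
```

```bash
python3 -m creep '[[-0.03,0.05,0.1,-1,0.5],[0,0,0.1,-1,0.5],[0,0,0.1,-1,0.5],[0,0,0.1,-1,0.5],[0,0,0.1,-1,0.5],[0,0,0.1,-0.9,0.5],[0,0,0.3,0,0.4],[0,0,0.29,0,0.2],[0,0,0,0,0],[0,0,0,0,0],[0,0,0,0,0],[0,0,0,0,0]]' 40
python3 -c "
from h import *
go([.6392,.0168,.118],153.3)"
```

```text
clock: 20.2
position: [0.6398, 0.0168, 0.1193]
ee_rot: [0.727, 3.056, 0.001]
force: [0.8, 1.3, -2.6]
width: 0.108
gripper_force: 40.0
t 20.2 pos [0.6398 0.0168 0.1193] phi 153.2 tilt 1.0 j [ 0.36  0.68 -0.75  1.61  0.51  1.06  0.57] F [ 0.8  1.3 -2.6] Tz [ 0.32 -0.33  0.05] w 0.108 grip 40.0
  shift units [ 0.014 -0.006  0.031] turn cw units 44.98 or -0.02
```

```bash
python3 -m creep '[[0,0,0,1,0],[0,0,0,1,0],[0,0,0,1,0],[0,0,0,1,0],[0,0,0,1,0],[0,0,0,1,0],[0,0,0,1,0],[0,0,0,1,0],[0,0,0,1,0],[0,0,0,1,0],[0,0,0,1,0],[0,0,0,1,0]]' | grep force
python3 -m creep '[[0,0,0,1,0],[0,0,0,1,0],[0,0,0,1,0],[0,0,0,1,0],[0,0,0,1,0],[0,0,0,1,0],[0,0,0,1,0],[0,0,0,1,0],[0,0,0,1,0],[0,0,0,1,0],[0,0,0,1,0],[0,0,0,1,0]]' | grep force
python3 -m creep '[[0,0,0,1,0],[0,0,0,1,0],[0,0,0,1,0],[0,0,0,1,0],[0,0,0,1,0],[0,0,0,1,0],[0,0,0,1,0],[0,0,0,1,0],[0,0,0,1,0],[0,0,0,1,0],[0,0,0,1,0],[0,0,0,1,0]]' | grep force
python3 -c "
from h import *
go([.6392,.0168,.118],153.3)"
```

```text
force: [1.1, 1.0, -4.4]
gripper_force: 40.0
force: [2.6, 0.7, -3.9]
gripper_force: 40.0
force: [2.7, -0.5, -3.8]
gripper_force: 40.0
t 24.7 pos [0.6402 0.0167 0.1193] phi 9.1 tilt 1.0 j [-0.03  0.56 -0.12  1.65  0.08  0.94 -1.59] F [ 2.7 -0.5 -3.8] Tz [ 0.04 -0.56  0.07] w 0.108 grip 40.0
  shift units [-0.023 -0.007  0.032] turn cw units 8.95 or -36.05
```

```bash
g(){ python3 -c "
from h import *
go([.6392,.0168,.118],153.3)" | head -1; }
python3 -m creep '[[0,0,0,1,0],[0,0,0,1,0],[0,0,0,1,0],[0,0,0,1,0],[0,0,0,1,0]]' >/dev/null; g
python3 -m creep '[[0,0,0,1,0],[0,0,0,1,0]]' >/dev/null; g
python3 -m creep '[[0,0,0,1,0],[0,0,0,1,0]]' >/dev/null; g
```

```text
t 25.32 pos [0.6402 0.0166 0.1193] phi -10.9 tilt 1.0 j [-0.09  0.56 -0.03  1.65  0.02  0.93 -1.89] F [ 2.3 -0.5 -4.9] Tz [-0.   -0.57  0.12] w 0.104 grip 40.0
t 25.57 pos [0.6401 0.0166 0.1193] phi -18.9 tilt 1.0 j [-0.11  0.56  0.    1.65 -0.    0.93 -2.01] F [ 3.2  1.  -4.2] Tz [-0.03 -0.51  0.13] w 0.108 grip 40.0
t 25.82 pos [0.6402 0.0166 0.1193] phi -26.8 tilt 1.0 j [-0.14  0.56  0.04  1.66 -0.03  0.93 -2.13] F [ 2.5 -0.7 -3.5] Tz [-0.2  -0.51  0.9 ] w 0.114 grip 42.5
```

```bash
python3 -m creep '[[0,0,0,0.5,0],[0,0,0,0,0.5],[0,0,0,0,0.5],[0,0,-0.6,0,0.5],[0,0,-0.6,0,0.5]]' | tail -3
python3 -c "
from h import *
go([.5313,.0362,.165],41.9)"
```

```text
force: [0.1, 0.3, -0.4]
width: 0.482
gripper_force: 0.0
t 26.45 pos [0.6393 0.0164 0.1676] phi -28.8 tilt 1.0 j [-0.15  0.51  0.05  1.61 -0.03  1.03 -2.15] F [ 0.1  0.3 -0.4] Tz [ 0.04  0.02 -0.02] w 0.482 grip 0.0
  shift units [-2.605  0.867  0.067] turn cw units 27.33 or -17.67
```

```bash
python3 -m creep '[[-0.9,0.3,0,0,0.5],[-0.9,0.3,0,0,0.5],[-0.8,0.27,0,-1,0.5],[0,0,0,-1,0.5],[0,0,0,-1,0.5],[0,0,0,-1,0.5],[0,0,0,-1,0.5],[0,0,0,-1,0.5],[0,0,0,-1,0.5],[0,0,0,-1,0.5],[0,0,0,-1,0.5],[0,0,0,-1,0.5]]' |tail -1
python3 -m creep '[[0,0,0,-1,0.5],[0,0,0,-1,0.5],[0,0,0,-1,0.5],[0,0,0,-1,0.5],[0,0,0,-1,0.5],[0,0,0,-1,0.5],[0,0,0,-1,0.5],[0,0,0,-1,0.5],[0,0,0,-1,0.5],[0,0,0,-1,0.5],[0,0,0,-1,0.5],[0,0,0,-1,0.5]]'|tail -1
python3 -m creep '[[0,0,0,-1,0.5],[0,0,0,-1,0.5],[0,0,0,-1,0.5],[0,0,0,-1,0.5],[0,0,0,-1,0.5],[0,0,0,-1,0.5],[0,0,0,-1,0.5],[0,0,0,-1,0.5],[0,0,0,-1,0.5],[0,0,0,-1,0.5],[0,0,0,-1,0.5],[0,0,0,-1,0.5]]'|tail -1
python3 -m creep '[[0,0,0,-1,0.5],[0,0,0,-1,0.5],[0,0,0,-1,0.5],[0,0,0,-1,0.5],[0,0,0,-1,0.5],[0,0,0,-1,0.5],[0,0,0,-1,0.5],[0,0,0,-1,0.5],[0,0,0,-1,0.5],[0,0,0,-1,0.5],[0,0,0,-1,0.5],[0,0,0,-1,0.5]]'|tail -1
python3 -c "
from h import *
go([.5313,.0362,.118],41.9)
from cell import vision
d=vision.get_image('top'); np.savez('top2.npz',**d)"
```

```text
gripper_force: 0.0
gripper_force: 0.0
gripper_force: 0.0
gripper_force: 0.0
t 32.45 pos [0.5317 0.0358 0.1673] phi 155.4 tilt 1.0 j [ 0.34  0.44 -0.68  1.83  0.32  0.99  0.66] F [ 0.5 -0.2 -0.7] Tz [ 0.07 -0.17 -0.01] w 0.495 grip 0.0
  shift units [0.014 0.004 1.233] turn cw units 28.36 or -16.64
```

```bash
python3 -m creep '[[0,0,0,-1,0.5],[0,0,0,-1,0.5],[0,0,0,-1,0.5],[0,0,0,-1,0.5],[0,0,0,-1,0.5],[0,0,0,-1,0.5],[0,0,0.05,-1,0.5],[0,0,0.05,-1,0.5],[0,0,0.05,-1,0.5],[0,0,0.05,-1,0.5],[0,0,0.05,-1,0.5],[0,0,0.05,-1,0.5]]' |tail -1
python3 -m creep '[[0,0,0.1,-1,0.5],[0,0,0.1,-1,0.5],[0,0,0.1,-1,0.5],[0,0,0.1,-1,0.5],[0,0,0.1,-0.6,0.5],[0,0,0.2,0,0.4],[0,0,0.2,0,0.2],[0,0,0,0,0],[0,0,0,0,0],[0,0,0,0,0],[0,0,0,0,0]]' 40
python3 -c "
from h import *
go([.5313,.0362,.118],41.9)
bars_=None
d=np.load('top2.npz');P=cloud(d);Z=P[...,2];m=(np.abs(P[...,0]-.575)<.12)&(np.abs(P[...,1]+.027)<.12)
nc,l,s,ce=cv2.connectedComponentsWithStats((m&(Z>.131)&(Z<.16)).astype(np.uint8))
for i in range(1,nc):
    if s[i,4]>25:
        q=P[l==i]; r=cv2.minAreaRect(q[:,:2].astype(np.float32)); w=np.linalg.svd(q[:,:2]-q[:,:2].mean(0),full_matrices=0)[2][0]
        print(s[i,4],np.round(r[0],4),np.round(r[1],4),np.degrees(np.arctan2(w[1],w[0]))%180)
"
```

```text
gripper_force: 0.0
clock: 35.38
position: [0.5318, 0.0363, 0.1193]
ee_rot: [-1.116, 2.936, 0.0]
force: [-0.0, 0.9, -0.8]
width: 0.108
gripper_force: 40.0
t 35.38 pos [0.5318 0.0363 0.1193] phi -138.4 tilt 1.0 j [ 0.48  0.58 -0.92  1.87  0.56  0.97  1.61] F [-0.   0.9 -0.8] Tz [0.31 0.01 0.03] w 0.108 grip 40.0
  shift units [0.01  0.006 0.031] turn cw units 44.93 or -0.07
128 [0.6417 0.0165] [0.0105 0.0482] 161.56743010220094
155 [ 0.6201 -0.0902] [0.0514 0.0097] 27.115935977931514
162 [ 0.5126 -0.0708] [0.0514 0.0099] 6.718958279994467
```

```bash
python3 -m creep '[[0,0,0,1,0],[0,0,0,1,0],[0,0,0,1,0],[0,0,0,1,0],[0,0,0,1,0],[0,0,0,1,0],[0,0,0,1,0],[0,0,0,1,0],[0,0,0,1,0],[0,0,0,1,0],[0,0,0,1,0],[0,0,0,1,0]]' | grep force
python3 -m creep '[[0,0,0,1,0],[0,0,0,1,0],[0,0,0,1,0],[0,0,0,1,0],[0,0,0,1,0],[0,0,0,1,0],[0,0,0,1,0],[0,0,0,1,0],[0,0,0,1,0],[0,0,0,1,0],[0,0,0,1,0],[0,0,0,1,0]]' | grep force
python3 -m creep '[[0,0,0,1,0],[0,0,0,1,0],[0,0,0,1,0],[0,0,0,1,0],[0,0,0,1,0],[0,0,0,1,0],[0,0,0,1,0],[0,0,0,1,0],[0,0,0,1,0],[0,0,0,1,0],[0,0,0,1,0],[0,0,0,1,0]]' | grep force
g(){ python3 -c "
from h import *
go([.5313,.0362,.118],41.9)" | head -1; }; g
python3 -m creep '[[0,0,0,1,0],[0,0,0,1,0],[0,0,0,1,0],[0,0,0,1,0],[0,0,0,1,0]]' >/dev/null; g
```

```text
force: [-0.4, 0.9, -1.4]
gripper_force: 40.0
force: [-0.5, 1.0, -1.7]
gripper_force: 40.0
force: [0.2, -0.3, -1.6]
gripper_force: 40.0
t 39.88 pos [0.5318 0.0363 0.1192] phi 77.5 tilt 1.0 j [ 0.06  0.43 -0.3   1.91  0.17  0.83 -0.55] F [ 0.2 -0.3 -1.6] Tz [ 0.09 -0.07  0.07] w 0.107 grip 40.0
t 40.5 pos [0.5318 0.0363 0.1192] phi 57.5 tilt 1.0 j [-0.01  0.42 -0.21  1.91  0.12  0.82 -0.85] F [-0.4  0.6 -1.6] Tz [ 0.11 -0.06  0.44] w 0.103 grip 40.1
```

```bash
g(){ python3 -c "
from h import *
go([.62,-.0912,.165],207.1)"; }
python3 -m creep '[[0,0,0,1,0],[0,0,0,1,0]]' >/dev/null; g
python3 -m creep '[[0,0,0,0.5,0],[0,0,0,0,0.5],[0,0,0,0,0.5],[0,0,-0.6,0,0.5],[0,0,-0.6,0,0.5]]' | tail -3; g
```

```text
t 40.75 pos [0.5319 0.0365 0.1193] phi 49.6 tilt 1.0 j [-0.03  0.42 -0.18  1.91  0.1   0.82 -0.97] F [ 1.2  2.3 -3.7] Tz [ 0.27 -0.29  0.93] w 0.12 grip 44.1
  shift units [-1.007  3.746 -1.142] turn cw units 5.63 or -39.37
force: [0.3, 0.1, 0.9]
width: 0.483
gripper_force: 0.0
t 41.38 pos [0.5315 0.0358 0.1675] phi 47.6 tilt 1.0 j [-0.03  0.36 -0.17  1.86  0.08  0.93 -0.98] F [0.3 0.1 0.9] Tz [-0.01 -0.07  0.05] w 0.483 grip 0.0
  shift units [-0.853  3.774  0.062] turn cw units 5.13 or -39.87
```

```bash
python3 -m creep '[[-0.21,0.95,0,0,0.5],[-0.21,0.95,0,0,0.5],[-0.21,0.95,0,0,0.5],[-0.22,0.92,0,-0.9,0.5],[0,0,0,-1,0.5],[0,0,0,-1,0.5],[0,0,0,-1,0.5],[0,0,0,-1,0.5],[0,0,0,-1,0.5],[0,0,0,-1,0.5],[0,0,0,-1,0.5],[0,0,0,-1,0.5]]' |tail -1
python3 -m creep '[[0,0,0,-1,0.5],[0,0,0,-1,0.5],[0,0,0,-1,0.5],[0,0,0,-1,0.5],[0,0,0,-1,0.5],[0,0,0,-1,0.5],[0,0,0,-1,0.5],[0,0,0,-1,0.5],[0,0,0,-1,0.5],[0,0,0,-1,0.5],[0,0,0,-1,0.5],[0,0,0,-1,0.5]]'|tail -1
python3 -m creep '[[0,0,0,-1,0.5],[0,0,0,-1,0.5],[0,0,0,-1,0.5],[0,0,0,-1,0.5],[0,0,0,-1,0.5],[0,0,0,-1,0.5],[0,0,0,-1,0.5],[0,0,0,-1,0.5],[0,0,0,-1,0.5],[0,0,0,-1,0.5],[0,0,0,-1,0.5],[0,0,0,-1,0.5]]'|tail -1
python3 -c "
from h import *
go([.62,-.0912,.118],207.1)"
```

```text
gripper_force: 0.0
gripper_force: 0.0
gripper_force: 0.0
t 45.88 pos [ 0.6201 -0.0911  0.1671] phi 179.3 tilt 1.0 j [ 0.5   0.58 -0.68  1.6   0.4   1.1   1.28] F [-0.1  1.  -0.2] Tz [ 0.09 -0.17  0.04] w 0.501 grip 0.0
  shift units [ 0.003 -0.002  1.226] turn cw units 38.06 or -6.94
```

```bash
python3 -m creep '[[0,0,0.1,-1,0.5],[0,0,0.1,-1,0.5],[0,0,0.1,-1,0.5],[0,0,0.1,-1,0.5],[0,0,0.1,-1,0.5],[0,0,0.1,-1,0.5],[0,0,0.1,-0.9,0.5],[0,0,0.3,0,0.4],[0,0,0.2,0,0.1],[0,0,0,0,0],[0,0,0,0,0],[0,0,0,0,0]]' 40
python3 -c "
from h import *
go([.62,-.0912,.118],207.1)"
```

```text
clock: 47.38
position: [0.6207, -0.0913, 0.1193]
ee_rot: [-0.728, 3.056, -0.001]
force: [2.5, -2.1, -2.4]
width: 0.104
gripper_force: 40.0
t 47.38 pos [ 0.6207 -0.0913  0.1193] phi -153.2 tilt 1.0 j [ 0.55  0.67 -0.77  1.64  0.52  1.05  1.66] F [ 2.5 -2.1 -2.4] Tz [-0.22 -0.58  0.02] w 0.104 grip 40.0
  shift units [0.014 0.009 0.032] turn cw units 44.92 or -0.08
```

```bash
python3 -m creep '[[0,0,0,1,0],[0,0,0,1,0],[0,0,0,1,0],[0,0,0,1,0],[0,0,0,1,0],[0,0,0,1,0],[0,0,0,1,0],[0,0,0,1,0],[0,0,0,1,0],[0,0,0,1,0],[0,0,0,1,0],[0,0,0,1,0]]' | grep force
python3 -m creep '[[0,0,0,1,0],[0,0,0,1,0],[0,0,0,1,0],[0,0,0,1,0],[0,0,0,1,0],[0,0,0,1,0],[0,0,0,1,0],[0,0,0,1,0],[0,0,0,1,0],[0,0,0,1,0],[0,0,0,1,0],[0,0,0,1,0]]' | grep force
python3 -m creep '[[0,0,0,1,0],[0,0,0,1,0],[0,0,0,1,0],[0,0,0,1,0],[0,0,0,1,0],[0,0,0,1,0],[0,0,0,1,0],[0,0,0,1,0],[0,0,0,1,0],[0,0,0,1,0],[0,0,0,1,0],[0,0,0,1,0]]' | grep force
g(){ python3 -c "
from h import *
go([.62,-.0912,.118],207.1)" | head -1; }; g
python3 -m creep '[[0,0,0,1,0],[0,0,0,1,0],[0,0,0,1,0],[0,0,0,1,0],[0,0,0,1,0]]' >/dev/null; g
```

```text
force: [2.8, -2.8, -3.2]
gripper_force: 40.0
force: [2.7, -3.9, -3.5]
gripper_force: 40.0
force: [0.4, -3.8, -1.9]
gripper_force: 40.0
t 51.88 pos [ 0.6203 -0.0919  0.1193] phi 62.7 tilt 1.0 j [ 0.16  0.54 -0.14  1.68  0.09  0.92 -0.5 ] F [ 0.4 -3.8 -1.9] Tz [-0.99 -0.22  0.07] w 0.106 grip 40.0
t 52.5 pos [ 0.6202 -0.0918  0.1193] phi 42.7 tilt 1.0 j [ 0.1   0.54 -0.05  1.69  0.04  0.92 -0.8 ] F [-0.6 -4.3 -2.1] Tz [-1.03 -0.12  0.14] w 0.105 grip 40.0
```

```bash
g(){ python3 -c "
from h import *
go([.533,.164,.17],169.75)"; }
python3 -m creep '[[0,0,0,1,0],[0,0,0,1,0]]' >/dev/null; g
python3 -m creep '[[0,0,0,1,0],[0,0,0,1,0]]' >/dev/null; g
```

```text
t 52.75 pos [ 0.6201 -0.0918  0.1193] phi 34.7 tilt 1.0 j [ 0.07  0.54 -0.02  1.69  0.01  0.91 -0.91] F [-0.1 -4.  -1. ] Tz [-1.05 -0.    0.43] w 0.102 grip 40.0
  shift units [ 1.844 -6.497 -1.276] turn cw units 11.23 or -33.77
t 53.0 pos [ 0.6203 -0.0915  0.1194] phi 26.8 tilt 1.0 j [ 0.05  0.54  0.02  1.69 -0.01  0.91 -1.03] F [-0.  -4.9 -1.5] Tz [-1.18  0.01  0.99] w 0.119 grip 44.3
  shift units [ 0.926 -6.686 -1.276] turn cw units 9.25 or -35.75
```

```bash

python3 -m creep '[[0,0,0,0,0.4],[0,0,0,0,0.4],[0,0,-0.6,0,0.4],[0,0,-0.7,0,0.4],[0.13,-0.95,0,0,0],[0.13,-0.95,0,0,0],[0.13,-0.95,0,0,0],[0.13,-0.95,0,0,0],[0.13,-0.95,0,0,0],[0.13,-0.95,0,0,0],[0.13,-0.95,0,0,0],[0,0,0,1,0]]' 20 | tail -3
python3 -m creep '[[0,0,0,1,0],[0,0,0,1,0],[0,0,0,1,0],[0,0,0,1,0],[0,0,0,1,0],[0,0,0,1,0],[0,0,0,1,0],[0,0,0,1,0]]' | tail -3
python3 -c "
from h import *
from cell import vision
d=vision.get_image('top'); np.savez('top3.npz',**d); cv2.imwrite('pics/top3.png',d['pixels'])
go([.533,.164,.155],169.75)
P=cloud(d);Z=P[...,2];m=(np.abs(P[...,0]-.575)<.12)&(np.abs(P[...,1]+.027)<.12)
nc,l,s,ce=cv2.connectedComponentsWithStats((m&(Z>.131)&(Z<.16)).astype(np.uint8))
for i in range(1,nc):
    if s[i,4]>25:
        q=P[l==i]; r=cv2.minAreaRect(q[:,:2].astype(np.float32)); w=np.linalg.svd(q[:,:2]-q[:,:2].mean(0),full_matrices=0)[2][0]
        print(s[i,4],np.round(r[0],4),np.round(r[1],4),np.degrees(np.arctan2(w[1],w[0]))%180)
"
```

```text
force: [-0.1, -0.8, -1.1]
width: 0.007
gripper_force: 0.0
force: [-0.4, -0.1, 0.5]
width: 0.005
gripper_force: 0.0
t 55.55 pos [0.5324 0.1637 0.1712] phi -9.4 tilt 1.0 j [-0.47  0.38  0.1   1.82 -0.05  0.95 -2.08] F [ 0.  -0.7  0.3] Tz [-0.01  0.    0.03] w 0.005 grip 0.0
  shift units [ 0.013 -0.01   0.406] turn cw units 0.21 or -44.79
162 [0.6399 0.0176] [0.0105 0.052 ] 158.25788194107713
160 [ 0.6202 -0.0903] [0.0517 0.0103] 35.69040216042427
162 [0.5317 0.037 ] [0.0511 0.01  ] 58.424632502173225
161 [ 0.5127 -0.0708] [0.0513 0.0099] 6.6887385552631144
```

View pics/top3.png

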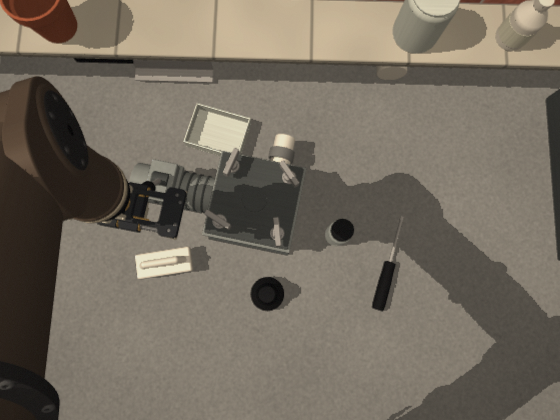

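The scene is undisturbed and all four bars sit at their stops. The gripper, at about (155,205), is in front of the switch. Next I push the lever.

```bash

python3 -m creep '[[0,0,0.4,0.2,0],[0.25,0,0,0,0],[0.25,0,0,0,0],[0.25,0,0,0,0],[0.25,0,0,0,0],[0.25,0,0,0,0],[0.25,0,0,0,0],[0.25,0,0,0,0]]' | grep force
python3 -c "
from h import *
go([.621,.148,.155],169.75)"
```

```text
force: [-1.8, 0.1, -1.1]
gripper_force: 0.6
t 56.55 pos [0.6024 0.1508 0.1551] phi -10.0 tilt 1.0 j [-0.41  0.49  0.11  1.68 -0.06  0.98 -2.02] F [-1.8  0.1 -1.1] Tz [ 0.08  0.23 -0.01] w -0.001 grip 0.6
  shift units [ 0.47  -0.013  0.003] turn cw units 0.07 or -44.93
```

```bash
for i in 1; do
python3 -m creep '[[0.25,0,0,0,0],[0.15,0,0,0,0]]' | grep -E "force|pos"
python3 -m creep '[[0.1,0,0,0,0]]' | grep -E "force|pos"
python3 -m creep '[[0.1,0,0,0,0]]' | grep -E "force|pos"; done
```

```text
position: [0.6167, 0.1481, 0.1546]
force: [-16.1, 1.5, 6.6]
gripper_force: 7.8
position: [0.6169, 0.1482, 0.1543]
force: [-25.0, 0.4, 16.5]
gripper_force: 12.6
position: [0.6173, 0.1482, 0.1542]
force: [-38.9, 2.3, 23.6]
gripper_force: 20.0
```

```bash

python3 -m creep '[[-0.5,0,0,0,0],[-0.8,0,0,0,0],[-0.8,0,-0.5,0,0],[-0.9,0,-0.9,0,0],[-0.9,0,-0.9,0,0],[-0.9,0,0,0,0],[-0.9,0,0,0,0],[0,0,0,0,0]]' | grep -E "force|pos|clock"
python3 -c "
from h import *
from cell import vision
a=vision.get_image('top')['pixels']; b=vision.get_image('side')['pixels']
cv2.imwrite('pics/end.png',np.hstack([cv2.resize(a[100:320,110:420],(400,284)),cv2.resize(b[100:320,140:450],(400,284))]))"
```

```text
clock: 58.05
position: [0.3991, 0.187, 0.2477]
force: [0.2, 0.5, 0.7]
gripper_force: 0.0
```

View pics/end.png

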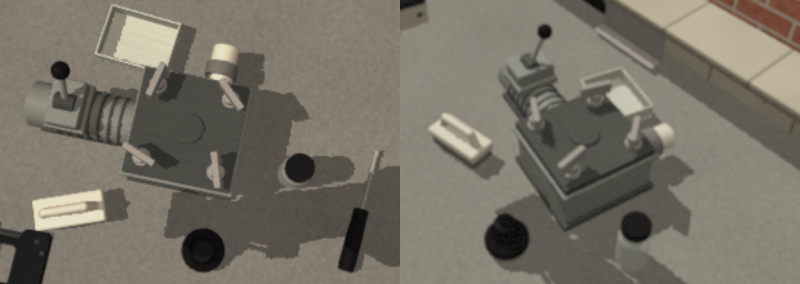

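In the left half the lever leans to the far side, with the ball at (60,70). The nuts are turned, nothing else has moved, and the gripper is clear.

```bash
python3 -c "
from cell import sign_off
print(sign_off())"
```

```text
the job is handed in; nothing more can be done
None
```

All four nuts were turned clockwise to their stops in cross order (a, c, b, d), then the switch lever was pushed over to its "on" stop; the other things look unmoved in the final pictures, and the job was handed in at about 58 s of the 72 s allowed.

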